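Wipe the copper offcuts off the dressing plate

TASK

Take the green scraper block, lower it onto the bright metal plate while both copper offcuts still lie there, and wipe both offcuts over the plate's edge into the blue catch tray. The offcuts are sharp, so never touch them with the gripper or arm. Then stand the scraper upright on the bench top, off the plate and tray, and let go of it.

Things in the scene. Friction and masses are not known exactly. Their poses are not given: they have to be found in the camera images.
- scraper: Loose scraper, 0.18-0.33 kg: green bar 140 (its x) x 30 (y) x 25 mm high; on its middle a black upright grip rib 60 (x) x 24 (y) mm, 25 to 76 mm above the sole. Origin: centre of the sole, z up. Wipes with either long face (+y or -y). Stands on the bench at the robot's right, x axis roughly left-right. Beside it, 100+ mm nearer or farther, stands a wooden wire brush: not the tool.
- plate: Fixed bright plate 170 (its x) x 190 mm (y), flat top 40 mm above the bench, no rim. Origin: at bench height under the plate's centre, z up. Blue open tray joined all along its +y edge (y 95 mm): inside x -110 to 110, y 95 to 215 mm, floor 12 mm and walls 40 mm above the bench (none above the plate's top). +y points to the robot's left, within 20 degrees.
- offcut_a: Loose copper offcut, 22 x 16 x 10 mm high, 31 g, lying on the plate's top. Origin: centre of its underside. It starts in the plate's x from -45 to -16 mm, y from -30 to 60 mm, any yaw.
- offcut_b: The second copper offcut, just like offcut_a. It starts in the plate's x from 16 to 45 mm, y from -30 to 60 mm, any yaw.
Things that resemble listed ones, but are neither listed nor needed, are in the scene too. Of the things like the scraper, leave any that is pink or purple; of the rest the larger one is meant.

How it is judged:
On the way:
1. the scraper's sole is lowered onto the plate's top (within 8 mm, level within 10 degrees, its centre within 60 mm of the plate's in x and 110 mm in y) while both offcuts still lie on the plate (z of scraper in the frame of plate between 0.035 and 0.048 m and x of scraper in the frame of plate between -0.06 and 0.06 m and y of scraper in the frame of plate between -0.11 and 0.11 m and angle between scraper's own z axis and vertical below 0.175 rad and height (world z) of each of offcut_a, offcut_b above 0.037 m), for 0.1 s.
At the end, for the whole second after the job is handed in: Both offcuts lie at rest inside the tray (below the plate's top, within the tray's walls), and the scraper stands at rest on its sole on the bench itself, upright within 10 degrees, not on the plate or in the tray (y of offcut_a in the frame of plate between 0.092 and 0.218 m and x of offcut_a in the frame of plate between -0.113 and 0.113 m and height (world z) of each of offcut_a, offcut_b below 0.036 m and linear speed of each of offcut_a, offcut_b, scraper below 0.02 m/s and y of offcut_b in the frame of plate between 0.092 and 0.218 m and x of offcut_b in the frame of plate between -0.113 and 0.113 m and height (world z) of scraper between -0.005 and 0.008 m and angle between scraper's own z axis and vertical below 0.175 rad); the robot touches nothing.
It fails at once if the gripper or arm touches an offcut (contact force between any of the fingers, the arm and offcut_a above 0.3 N or contact force between any of the fingers, the arm and offcut_b above 0.3 N).
It also fails if it takes over 54 s, if anything falls off the work surface, if the arm or the gripper's body presses on something with over 40 N, if the wrist force passes 120 N, or if a joint passes its speed limit or range.

ROBOT

A 6-joint arm with a two-finger parallel gripper is mounted at the origin on the work surface. World frame = base frame: x ahead of the robot, y to its left, z up, the work surface at z = 0. Lengths are in m, angles in rad, forces in N, time in s.
With the tool pointing down it reaches from about 0.35 to 0.975 m from the base axis. Payload 4.9 kg.
Tool frame: the origin (TCP) lies at the very end of the fingers, on their centre line; the grasp point (between the pads) lies 19 mm behind it; y points along the fingers, z is the direction in which the jaws open and shut, and the axes are right-handed (so a half turn about y gives the same grasp; the last joint's range is limited). The gripper opens to 85 mm and grips with 20 to 120 N. Pads are 22 mm wide; open, the fingers measure 114 mm over their backs; the gripper's body (76 mm by 85 mm) begins 54 mm behind the grasp point. The pads swing forward as they close: fully open they stand 13 mm farther back than shut.
Start: joints at [1.159, 0.053, 1.613, -0, 1.476, -0.119], TCP at [0.18, 0.598, 0.231] pointing down, gripper open.
Joint ranges: [-3.01, 3.01], [-1.01, 2.22], [0.06, 2.58], [-1.02, 4.17], [0.09, 2.62], [-3.14, 3.14]. Speed limits (rad/s): [2.57, 2.57, 3.14, 3.14, 3.14, 3.14].

INTERFACE

Orientations are given as a rotation vector (axis times angle).
In Python, from station import monitor, viewer, ticket gives the robot as it stands.
- The arm moves only by the tool servo_tool, never from a script. Its argument "commands" is one flat list of numbers, 7 for each row, row after row: the turn, a rotation vector about the tool's x, y, z in rad, then the shift along the tool's x, y, z in cm, then the opening, from 0 (shut) to 1 (fully open). In form: [rx, ry, rz, dx, dy, dz, claw, rx, ry, rz, dx, dy, dz, claw, ...]. A call has 1 to 20 rows; each row shifts and turns the pose as measured when the row begins, along the tool's axes as they then stand; what a row does not reach is not made up. A row lasts 1/10 s, in which the tool goes at most 50 mm and 8.59 degrees, less where a joint would pass 70% of its speed; a pose out of reach is approached as far as the arm can. A call is refused whole if a number of a shift passes 5 or a number of a turn 0.15, either way. A call with a gripper value outside its range is refused whole. The fingers move at their own pace and stop on an object; "grip_force" is the grip in N (left out, the last holds). Time passes only in rows, so rows that do not move let the fingers close. It gives the time, the measured TCP pose, the force and the opening at its end, in the units of the state.
- monitor.get_obs(): the state, without advancing time (a new reading comes with each control period).
- viewer.get_image(name): name is "scene" or "top" or "wrist"; returns a dict with "frame" (384x512x3 uint8, red, green, blue), "depth" (384x512 float32, m along the optical axis (not along the pixel's ray), 0 where there is no reading), "camera_matrix" (3x3 intrinsics, pixels), "dist_coeffs" ([k1, k2, p1, p2, k3] as OpenCV has them; the pictures are not rectified), "cam_to_world" (4x4, takes a point from camera to world coordinates). Camera axes: x right, y down, z forward; pixel columns grow to the right and rows downward; lengths in m; the calibration is good to about 2 mm. A picture is of the moment at which its call begins.
- ticket.finish_job(): hands the job in, once; it reports no verdict.
The state is a dict: "t": time; "q": joint angles; "dq": joint speeds; "effort": joint torques, N m; "tool_pos": TCP position; "tool_rot": TCP orientation; "contact_force": force on the tool from outside, world axes, zero at the start; "wrist_torque": the same for the moment, N m; "opening": finger opening in m.
Only numpy, scipy, OpenCV 4.12 (cv2) and the standard library are available. Lean on these libraries where they do the work, as an engineer would, in place of code of your own. Each camera call takes 0.05 s, during which the arm holds its last target.

## Working session

There is one attempt and no reset: what is moved stays moved. The work goes in short steps, Python scripts to look and compute and a tool call to move; the robot and the scene stay as the last step left them, time stands still between calls to the robot, and variables do not carry over. Pictures are saved under pics/ and viewed, and the job is handed in when it is done.

Besides the shell and the picture viewer there is one more tool, called after ">>>" by a JSON object that holds its "name" and its "arguments". servo_tool: Moves the arm, as the interface text tells. Its arguments: {"type":"object","properties":{"commands":{"type":"array","items":{"type":"number"}},"grip_force":{"type":"number"}},"required":["commands"]}

```bash
mkdir -p pics; ls
cat > h.py <<'E'
import numpy as np, cv2
from scipy.spatial.transform import Rotation as R
from station import monitor, viewer, ticket
def save(name,fn):
    d=viewer.get_image(name); cv2.imwrite('pics/'+fn,cv2.cvtColor(d['frame'],cv2.COLOR_RGB2BGR)); np.savez('pics/'+fn+'.npz',**d); return d
def ray(d,uv,z):
    uv=np.asarray(uv,float).reshape(-1,1,2)
    n=cv2.undistortPoints(uv,np.array(d['camera_matrix']),np.array(d['dist_coeffs'])).reshape(-1,2)
    T=np.array(d['cam_to_world']); dirs=np.c_[n,np.ones(len(n))]@T[:3,:3].T; o=T[:3,3]
    s=(z-o[2])/dirs[:,2]; return o+dirs*s[:,None]
def dep(d,uv):
    uv=np.asarray(uv,float).reshape(-1,1,2)
    n=cv2.undistortPoints(uv,np.array(d['camera_matrix']),np.array(d['dist_coeffs'])).reshape(-1,2)
    T=np.array(d['cam_to_world']); z=np.array([d['depth'][int(p[0][1]),int(p[0][0])] for p in uv])
    return (np.c_[n,np.ones(len(n))]*z[:,None])@T[:3,:3].T+T[:3,3]
E
python3 - <<'E'
from h import *
for n in ('scene','top','wrist'):
    d=save(n,n+'0.png'); print(n,np.round(d['cam_to_world'],3).tolist(),np.round(d['camera_matrix'],1).tolist())
o=monitor.get_obs(); print({k:np.round(v,3).tolist() for k,v in o.items()})
print(R.from_rotvec(o['tool_rot']).as_matrix().round(3))
E
```

```text
pics
scene [[-0.847, 0.264, -0.462, 0.825], [0.532, 0.454, -0.715, 0.503], [0.021, -0.851, -0.524, 0.508], [0.0, 0.0, 0.0, 1.0]] [[428.8, 0.0, 254.0], [0.0, 428.8, 189.5], [0.0, 0.0, 1.0]]
top [[-0.026, -0.987, 0.161, 0.265], [-1.0, 0.027, 0.003, -0.085], [-0.007, -0.161, -0.987, 1.233], [0.0, 0.0, 0.0, 1.0]] [[477.1, 0.0, 256.1], [0.0, 477.1, 183.0], [0.0, 0.0, 1.0]]
wrist [[0.289, 0.912, 0.292, 0.105], [0.957, -0.274, -0.091, 0.62], [-0.002, 0.306, -0.952, 0.373], [0.0, 0.0, 0.0, 1.0]] [[310.4, 0.0, 250.2], [0.0, 310.4, 191.2], [0.0, 0.0, 1.0]]
{'t': 0.15, 'q': [1.159, 0.053, 1.614, -0.0, 1.476, -0.119], 'dq': [0.001, -0.002, -0.005, 0.0, -0.002, 0.001], 'effort': [0.0, -39.424, -37.072, -0.0, 0.005, 0.0], 'tool_pos': [0.18, 0.598, 0.23], 'tool_rot': [-1.56, 0.23, -0.23], 'contact_force': [-0.008, -0.384, -0.234], 'wrist_torque': [-0.028, -0.02, 0.018], 'opening': 0.085}
[[ 0.957 -0.001  0.289]
 [-0.289 -0.002  0.957]
 [-0.    -1.    -0.002]]
```

View pics/top0.png

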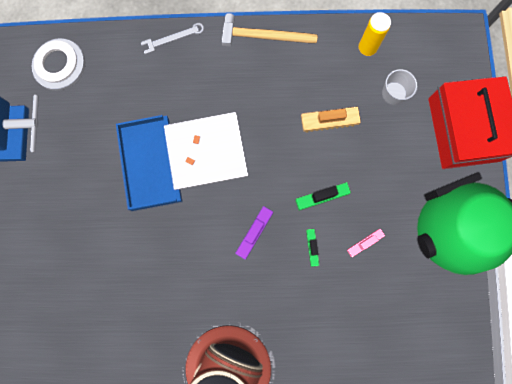

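View pics/scene0.png

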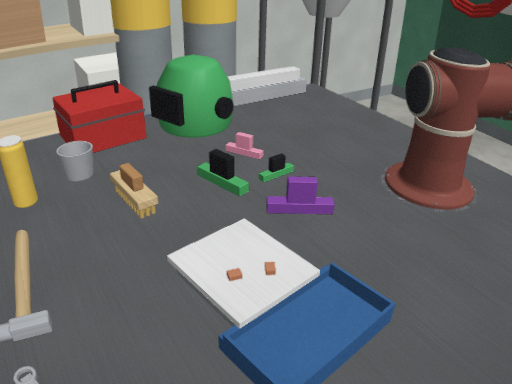

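The candidates in the top view are large green (323,196), small green (313,247), purple (254,233), pink (366,243) and the wooden brush (331,119). The large green one fits: it isn't pink or purple, it's the larger of the greens, and the brush lies more than 100 mm farther out. I'll measure it and check a crop.

```bash
cat > m.py <<'E'
from h import *
d=dict(np.load('pics/top0.png.npz')); f=d['frame']; hsv=cv2.cvtColor(f,cv2.COLOR_RGB2HSV)
def comps(mask,amin):
    c,_=cv2.findContours(mask.astype(np.uint8),cv2.RETR_EXTERNAL,cv2.CHAIN_APPROX_NONE)
    return [k for k in c if cv2.contourArea(k)>amin]
def rect(c,z):
    w=ray(d,c.reshape(-1,2),z)[:,:2].astype(np.float32); return w,cv2.minAreaRect(w*1000)
H,S,V=[hsv[...,i].astype(int) for i in range(3)]
print('green');
for c in comps((abs(H-62)<15)&(S>120)&(V>60),60):
    w,r=rect(c,0.025); print(cv2.boundingRect(c),r)
print('copper')
for c in comps((H<14)&(S>120)&(V>80),15):
    x=cv2.boundingRect(c)
    if x[0]<280 and 120<x[1]<180: w,r=rect(c,0.05); print(x,r)
print('plate')
pm=((S<30)&(V>200)); pm[:100]=0;pm[220:]=0;pm[:,:150]=0;pm[:,270:]=0
for c in comps(pm,1000):
    w,r=rect(c,0.04); print(r); print(cv2.boxPoints(r).round(1).tolist())
print('tray')
for c in comps((abs(H-107)<12)&(S>120)&(V>50),1000):
    w,r=rect(c,0.04); print(cv2.boundingRect(c),r,cv2.boxPoints(r).round(1).tolist())
print('rib')
bm=(V<35); bm[:180]=0;bm[215:]=0;bm[:,295:][:]=bm[:,295:]; bm[:,:295]=0;bm[:,355:]=0
for c in comps(bm,50):
    w,r=rect(c,0.076); print(cv2.boundingRect(c),r)
p=dep(d,[(323,193),(305,202),(342,189),(205,165),(230,130),(140,160),(290,150)]); print(p.round(3))
cv2.imwrite('pics/crop1.png',cv2.resize(cv2.cvtColor(f[90:280,225:400],cv2.COLOR_RGB2BGR),None,fx=3,fy=3,interpolation=cv2.INTER_CUBIC))
E
python3 m.py
```

```text
green
(306, 229, 13, 38) ((295.2065734863281, -218.5458526611328), (93.02644348144531, 21.357494354248047), 4.829290390014648)
(417, 183, 95, 92) ((332.5263671875, -614.0693359375), (250.25576782226562, 237.45318603515625), 84.09593963623047)
(296, 182, 55, 28) ((424.63214111328125, -251.3345947265625), (30.99481964111328, 141.22647094726562), 16.42133331298828)
copper
(186, 158, 8, 6) ((520.6551513671875, 85.60192108154297), (18.590225219726562, 10.301657676696777), 61.74888229370117)
(193, 136, 7, 8) ((576.1480102539062, 69.0846939086914), (13.173733711242676, 18.476097106933594), 76.08763122558594)
plate
((550.219970703125, 47.407142639160156), (172.05943298339844, 190.36209106445312), 9.238117218017578)
[[450.0, 127.5], [480.6000061035156, -60.400001525878906], [650.4000244140625, -32.70000076293945], [619.9000244140625, 155.1999969482422]]
tray
(116, 115, 66, 96) ((523.95458984375, 196.13998413085938), (235.0344696044922, 139.1616973876953), 9.239039421081543) [[396.79998779296875, 246.0], [419.1000061035156, 108.5999984741211], [651.0999755859375, 146.3000030517578], [628.7999877929688, 283.70001220703125]]
(0, 97, 29, 64) ((626.9705810546875, 560.2446899414062), (183.09202575683594, 79.63481140136719), 4.393129825592041) [[532.5999755859375, 592.9000244140625], [538.7000122070312, 513.5], [721.2999877929688, 527.5999755859375], [715.2000122070312, 607.0]]
rib
[[ 0.425 -0.245  0.076]
 [ 0.41  -0.205  0.027]
 [ 0.44  -0.3    0.032]
 [ 0.51   0.048  0.041]
 [ 0.6   -0.018  0.043]
 [ 0.535  0.223  0.01 ]
 [ 0.553 -0.174 -0.002]]
```

View pics/crop1.png

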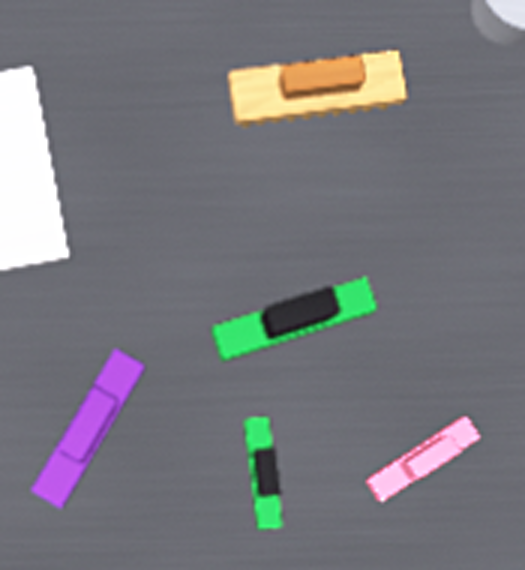

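The crop shows the wide green scraper with its black rib at top-image (323,196), measuring 141x31 mm, so that is the tool. Plate and tray sizes also agree. In the plate frame, a is at about (-23, 42) mm and b at about (29, 17) mm. Next I'll set up a helper that works out the deltas.

```bash
cat > p.py <<'E'
from h import *
import sys
def plan(pos,yaw):
    o=monitor.get_obs(); M=R.from_rotvec(o['tool_rot']).as_matrix()
    c,s=np.cos(np.radians(yaw)),np.sin(np.radians(yaw))
    z=np.array([c,s,0]);y=np.array([0,0,-1.]);x=np.cross(y,z);Rt=np.c_[x,y,z]
    rv=R.from_matrix(M.T@Rt).as_rotvec(); dw=np.array(pos)-o['tool_pos']
    print('t',o['t'],'tcp',o['tool_pos'].round(4),'F',np.round(o['contact_force'],1),'open',round(float(o['opening']),4),'q',np.round(o['q'],2))
    print('turn',rv.round(3),'shift now(cm)',(M.T@dw*100).round(2),'shift after turn',(Rt.T@dw*100).round(2))
if __name__=='__main__':
    a=list(map(float,sys.argv[1:])); plan(a[:3],a[3])
E
python3 p.py 0.45 0.2 0.23 16.4
```

```text
t 0.15 tcp [0.1802 0.5979 0.2303] F [-0.  -0.4 -0.2] open 0.0854 q [ 1.16  0.05  1.61 -0.    1.48 -0.12]
turn [0.002 0.992 0.001] shift now(cm) [ 37.32   0.08 -30.31] shift after turn [4.579e+01 3.000e-02 1.465e+01]
```

>>> {"name": "servo_tool", "arguments": {"commands": [0,0.142,0,0,0,0,1,0,0.142,0,0,0,0,1,0,0.142,0,0,0,0,1,0,0.142,0,0,0,0,1,0,0.142,0,0,0,0,1,0,0.142,0,0,0,0,1,0,0.142,0,0,0,0,1,0,0,0,3.8,0,1.2,1,0,0,0,3.8,0,1.2,1,0,0,0,3.8,0,1.2,1,0,0,0,3.8,0,1.2,1,0,0,0,3.8,0,1.2,1,0,0,0,3.8,0,1.2,1,0,0,0,3.8,0,1.2,1,0,0,0,3.8,0,1.2,1,0,0,0,3.8,0,1.2,1,0,0,0,3.8,0,1.2,1,0,0,0,3.8,0,1.2,1,0,0,0,3.8,0,1.2,1]}}

```text
t: 2.05
tool_pos: [0.4333, 0.1751, 0.2243]
tool_rot: [-1.33, 1.022, -1.026]
contact_force: [1.4, 0.1, 0.1]
opening: 0.0853
```

```bash
python3 p.py 0.4246 -0.2513 0.20 16.4
```

```text
t 2.05 tcp [0.4333 0.1751 0.2243] F [1.4 0.1 0.1] open 0.0853 q [ 0.23 -0.33  1.97 -0.01  1.51 -0.02]
turn [ 0.008 -0.035  0.009] shift now(cm) [ 41.06   2.88 -11.43] shift after turn [ 40.66   2.43 -12.88]
```

>>> {"name": "servo_tool", "arguments": {"commands": [0.008,-0.035,0.009,0,0,0,1,0,0,0,3.7,0.2,-1.17,1,0,0,0,3.7,0.2,-1.17,1,0,0,0,3.7,0.2,-1.17,1,0,0,0,3.7,0.2,-1.17,1,0,0,0,3.7,0.2,-1.17,1,0,0,0,3.7,0.2,-1.17,1,0,0,0,3.7,0.2,-1.17,1,0,0,0,3.7,0.2,-1.17,1,0,0,0,3.7,0.2,-1.17,1,0,0,0,3.7,0.2,-1.17,1,0,0,0,3.7,0.2,-1.17,1,0,0,0,0,0,0,1]}}

```text
t: 3.35
tool_pos: [0.4215, -0.2723, 0.1985]
tool_rot: [-1.329, 0.999, -0.999]
contact_force: [-1.2, 0.5, 0.5]
opening: 0.0856
```

```bash
python3 - <<'E'
from h import *
d=save('wrist','wrist1.png'); f=d['frame']
hsv=cv2.cvtColor(f,cv2.COLOR_RGB2HSV);H,S,V=[hsv[...,i].astype(int) for i in range(3)]
m=((abs(H-62)<15)&(S>120)&(V>60)).astype(np.uint8)
for c in cv2.findContours(m,0,cv2.CHAIN_APPROX_NONE)[0]:
    if cv2.contourArea(c)>200:
        print(cv2.boundingRect(c),cv2.minAreaRect((ray(d,c.reshape(-1,2),.025)[:,:2]*1000).astype(np.float32)))
E
python3 p.py 0.4246 -0.2513 0.20 16.4
```

```text
(59, 370, 32, 14) ((274.0754089355469, -608.3680419921875), (41.931541442871094, 22.373851776123047), 16.101871490478516)
(142, 314, 51, 52) ((379.2315673828125, -512.6820678710938), (39.26161193847656, 81.79702758789062), 41.8536262512207)
(245, 82, 31, 135) ((425.8278503417969, -253.10797119140625), (30.003097534179688, 139.14059448242188), 16.44304847717285)
(95, 65, 98, 40) ((298.9697265625, -220.41209411621094), (93.13386535644531, 19.98469352722168), 4.980411052703857)
t 3.4 tcp [ 0.4217 -0.2706  0.1984] F [-0.8  0.1 -0.5] open 0.0853 q [-0.72 -0.23  1.93  0.    1.44 -1.  ]
turn [-0.    -0.003 -0.002] shift now(cm) [-1.77 -0.15  0.82] shift after turn [-1.77 -0.16  0.83]
```

View pics/wrist1.png

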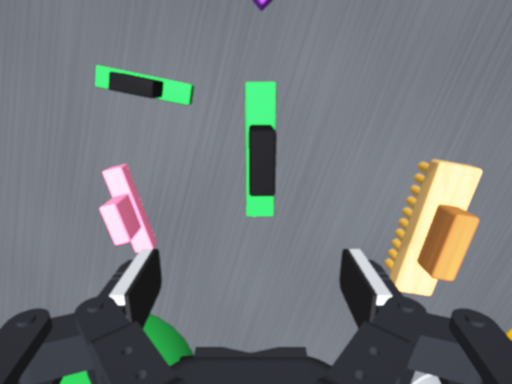

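Wrist view: the green bar spans (245..276, 82..217), centred between the fingers at (0.4258,-0.2531), yaw 16.4°. This agrees with the top view to 2 mm, so I'll descend.

```bash
python3 p.py 0.4255 -0.2525 0.037 16.4
```

```text
t 3.4 tcp [ 0.4217 -0.2706  0.1984] F [-0.8  0.1 -0.5] open 0.0853 q [-0.72 -0.23  1.93  0.    1.44 -1.  ]
turn [-0.    -0.003 -0.002] shift now(cm) [-1.6  16.15  0.87] shift after turn [-1.62 16.14  0.88]
```

>>> {"name": "servo_tool", "arguments": {"commands": [0,0,0,-1.6,0,0.87,1,0,0,0,0,3,0,1,0,0,0,0,3,0,1,0,0,0,0,2,0,1,0,0,0,0,0,0,1]}}

```text
t: 3.9
tool_pos: [0.4264, -0.2482, 0.1169]
tool_rot: [-1.328, 0.996, -0.995]
contact_force: [0.4, 0.4, 0.4]
opening: 0.0853
```

```bash
python3 p.py 0.4255 -0.2525 0.037 16.4
```

```text
t 3.9 tcp [ 0.4264 -0.2482  0.1169] F [0.4 0.4 0.4] open 0.0853 q [-0.68 -0.17  2.02  0.    1.29 -0.97]
turn [-0.003 -0.    -0.002] shift now(cm) [ 0.41  7.99 -0.23] shift after turn [ 0.39  7.99 -0.21]
```

>>> {"name": "servo_tool", "arguments": {"commands": [0,0,0,0.4,2,-0.2,1,0,0,0,0,2,0,1,0,0,0,0,2,0,1,0,0,0,0,1.5,0,1,0,0,0,0,0.4,0,1,0,0,0,0,0,0,1]}}

```text
t: 4.5
tool_pos: [0.43, -0.2505, 0.0425]
tool_rot: [-1.329, 0.984, -0.998]
contact_force: [-0.2, -0.3, -0.2]
opening: 0.0855
```

```bash
python3 p.py 0.4255 -0.2525 0.037 16.4
```

```text
t 4.5 tcp [ 0.43   -0.2505  0.0425] F [-0.2 -0.3 -0.2] open 0.0855 q [-0.68 -0.06  2.06  0.01  1.13 -0.97]
turn [-0.008  0.006  0.004] shift now(cm) [ 0.06  0.54 -0.5 ] shift after turn [ 0.07  0.55 -0.49]
```

>>> {"name": "servo_tool", "arguments": {"commands": [-0.008,0.006,0.004,0,0.5,-0.5,1,0,0,0,0,0,0,1]}}

```text
t: 4.7
tool_pos: [0.4263, -0.2525, 0.0395]
tool_rot: [-1.331, 0.993, -0.998]
contact_force: [-0.1, -0.3, 0.3]
opening: 0.0855
```

```bash
python3 p.py 0.4255 -0.2525 0.037 16.4
```

```text
t 4.7 tcp [ 0.4263 -0.2525  0.0395] F [-0.1 -0.3  0.3] open 0.0855 q [-0.69 -0.05  2.06 -0.    1.13 -0.97]
turn [-0.002  0.     0.002] shift now(cm) [-0.03  0.25 -0.08] shift after turn [-0.03  0.25 -0.08]
```

Good alignment; closing.

>>> {"name": "servo_tool", "arguments": {"commands": [0,0,0,0,0.1,-0.1,0,0,0,0,0,0,0,0,0,0,0,0,0,0,0,0,0,0,0,0,0,0,0,0,0,0,0,0,0,0,0,0,0,0,0,0,0,0,0,0,0,0,0,0,0,0,0,0,0,0], "grip_force": 70}}

```text
t: 5.5
tool_pos: [0.4266, -0.2541, 0.0409]
tool_rot: [-1.331, 0.99, -1.002]
contact_force: [0.3, -0.2, 0.6]
opening: 0.0227
```

```bash
python3 p.py 0.4255 -0.2525 0.037 16.4
python3 - <<'E'
from h import *
save('wrist','wrist2.png')
E
```

```text
t 5.5 tcp [ 0.4266 -0.2541  0.0409] F [ 0.3 -0.2  0.6] open 0.0227 q [-0.69 -0.06  2.06  0.    1.13 -0.97]
turn [-0.004 -0.     0.006] shift now(cm) [-0.19  0.38 -0.06] shift after turn [-0.19  0.39 -0.06]
```

View pics/wrist2.png

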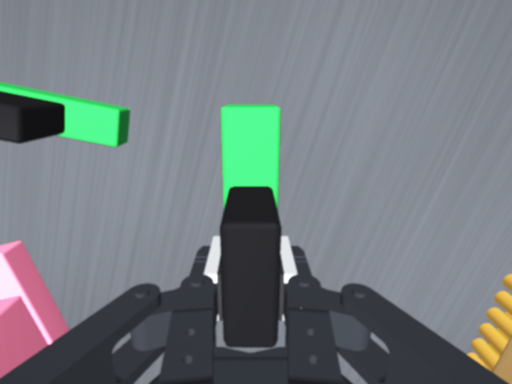

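The rib is held between the pads (wrist image ~(250,270)), opening 23 mm. TCP z is 0.041 with the sole on the bench. Next I'll lift and turn.

>>> {"name": "servo_tool", "arguments": {"commands": [0,0,0,0,-1,0,0,0,0,0,0,-3,0,0,0,0,0,0,-3,0,0,0,0,0,0,-3,0,0,0,0,0,0,-3,0,0,0,-0.145,0,0,0,0,0,0,-0.145,0,0,0,0,0,0,-0.145,0,0,0,0,0,0,-0.145,0,0,0,0,0,0,-0.145,0,0,0,0,0,0,-0.145,0,0,0,0,0,0,-0.145,0,0,0,0,0,0,-0.145,0,0,0,0,0,0,-0.145,0,0,0,0,0,0,-0.145,0,0,0,0,0,0,0,0,0,0,0,0]}}

```text
t: 7.15
tool_pos: [0.4209, -0.2494, 0.178]
tool_rot: [-1.563, -0.167, 0.17]
contact_force: [-0.0, -0.5, -2.0]
opening: 0.0233
```

Run:
```python
from h import *
from p import plan
c=np.array([.550,.0474]);yx=np.array([-.161,.987])
t=c-0.062*yx; print(t); plan([*t,0.15],99.24)
```

```text
[ 0.559982 -0.013794]
t 7.15 tcp [ 0.4209 -0.2494  0.178 ] F [-0.  -0.5 -2. ] open 0.0233 q [-0.69 -0.24  1.98 -0.    1.41 -2.47]
turn [-0.002  0.054 -0.002] shift now(cm) [18.62  2.8  20.05] shift after turn [17.51  2.8  21.03]
```

>>> {"name": "servo_tool", "arguments": {"commands": [0,0.054,0,0,0,0,0,0,0,0,2.2,0.1,2.7,0,0,0,0,2.2,0.1,2.7,0,0,0,0,2.2,0.1,2.7,0,0,0,0,2.2,0.1,2.7,0,0,0,0,2.2,0.1,2.7,0,0,0,0,2.2,0.1,2.7,0,0,0,0,2.2,0.1,2.7,0,0,0,0,0,0,0,0]}}

```text
t: 8.05
tool_pos: [0.5491, -0.033, 0.1719]
tool_rot: [-1.568, -0.094, 0.098]
contact_force: [0.5, -0.2, -1.5]
opening: 0.023
```

Run:
```python
from h import *
from p import plan
c=np.array([.550,.0474]);yx=np.array([-.161,.987])
t=c-0.062*yx; plan([*t,0.13],99.24)
save('scene','scene2.png')
```

```text
t 8.05 tcp [ 0.5491 -0.033   0.1719] F [ 0.5 -0.2 -1.5] open 0.023 q [-0.2  -0.08  1.85  0.    1.38 -1.89]
turn [-0.001 -0.039 -0.003] shift now(cm) [1.33 4.19 1.77] shift after turn [1.39 4.19 1.72]
```

View pics/scene2.png

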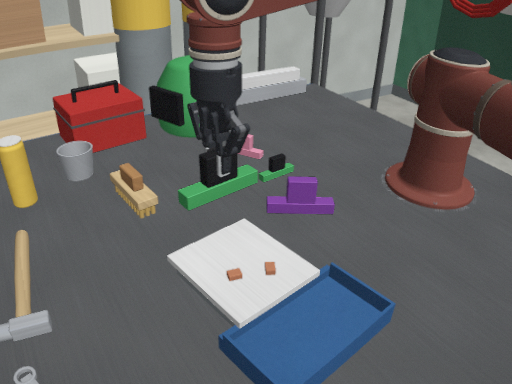

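The scene view shows the scraper level in the grip at (220,185) and both offcuts still on the plate at (234,274) and (270,268). Now I'll align and lower.

>>> {"name": "servo_tool", "arguments": {"commands": [0,-0.039,0,1.3,0,1.7,0,0,0,0,0,2,0,0,0,0,0,0,2,0,0,0,0,0,0,0,0,0]}}

```text
t: 8.5
tool_pos: [0.5583, -0.0183, 0.132]
tool_rot: [-1.57, -0.116, 0.122]
contact_force: [-0.8, 0.3, -2.9]
opening: 0.0232
```

Run:
```python
from h import *
from p import plan
c=np.array([.550,.0474]);yx=np.array([-.161,.987])
t=c-0.062*yx; plan([*t,0.083],99.24)
```

```text
t 8.5 tcp [ 0.5583 -0.0183  0.132 ] F [-0.8  0.3 -2.9] open 0.0232 q [-0.16 -0.02  1.86 -0.    1.31 -1.89]
turn [ 0.002 -0.009 -0.004] shift now(cm) [0.25 4.89 0.43] shift after turn [0.24 4.9  0.41]
```

>>> {"name": "servo_tool", "arguments": {"commands": [0,-0.009,0,0.24,1.5,0.4,0,0,0,0,0,1.5,0,0,0,0,0,0,1,0,0,0,0,0,0,0.4,0,0,0,0,0,0,0,0,0]}}

```text
t: 9.0
tool_pos: [0.5599, -0.0159, 0.0861]
tool_rot: [-1.57, -0.121, 0.125]
contact_force: [-0.1, 1.0, -2.0]
opening: 0.0235
```

Run:
```python
from h import *
from p import plan
c=np.array([.550,.0474]);yx=np.array([-.161,.987])
t=c-0.062*yx; plan([*t,0.082],99.24)
```

```text
t 9.0 tcp [ 0.5599 -0.0159  0.0861] F [-0.1  1.  -2. ] open 0.0235 q [-0.16  0.04  1.88 -0.    1.22 -1.89]
turn [ 0.003 -0.005 -0.003] shift now(cm) [0.04 0.41 0.21] shift after turn [0.04 0.41 0.21]
```

>>> {"name": "servo_tool", "arguments": {"commands": [0,0,0,0,0.25,0.2,0,0,0,0,0,0.2,0,0,0,0,0,0,0,0,0]}}

```text
t: 9.3
tool_pos: [0.5604, -0.0139, 0.0823]
tool_rot: [-1.571, -0.122, 0.124]
contact_force: [-0.4, 0.6, -1.8]
opening: 0.0232
```

Run:
```python
from h import *
from p import plan
c=np.array([.550,.0474]);yx=np.array([-.161,.987])
t=c-0.062*yx; plan([*t,0.082],99.24)
save('scene','scene3.png'); save('top','top3.png')
f=cv2.imread('pics/scene3.png')[180:340,150:350]; cv2.imwrite('pics/scene3c.png',cv2.resize(f,None,fx=3,fy=3))
```

```text
t 9.3 tcp [ 0.5604 -0.0139  0.0823] F [-0.4  0.6 -1.8] open 0.0232 q [-0.16  0.04  1.89 -0.    1.22 -1.88]
turn [ 0.003 -0.005 -0.001] shift now(cm) [-0.04  0.03  0.02] shift after turn [-0.04  0.03  0.02]
```

View pics/scene3c.png

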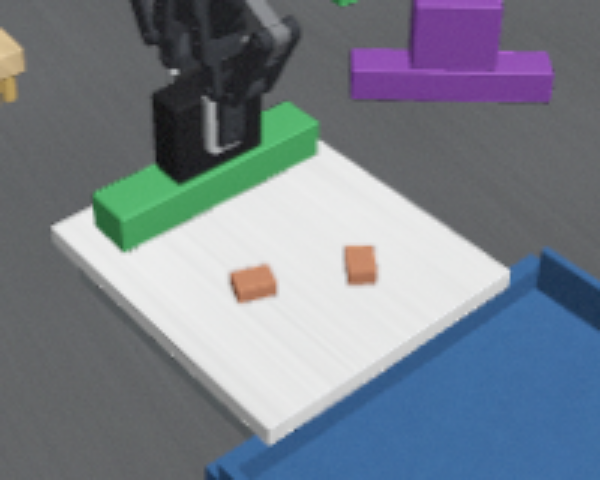

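The scraper is about 1 mm above the plate, level, behind both offcuts, which are still on the plate (crop (253,283) and (361,265)). Starting the wipe.

>>> {"name": "servo_tool", "arguments": {"commands": [0,-0.005,0,0,0.05,0,0,0,0,0,0,0,1,0,0,0,0,0,0,1,0,0,0,0,0,0,1,0,0,0,0,0,0,1,0,0,0,0,0,0,1,0,0,0,0,0,0,1,0]}}

```text
t: 10.1
tool_pos: [0.5508, 0.05, 0.0829]
tool_rot: [-1.571, -0.128, 0.125]
contact_force: [-0.0, -0.6, -2.3]
opening: 0.0232
```

```bash
cat > w.py <<'E'
from h import *
from p import plan
c=np.array([.550,.0474]);yx=np.array([-.161,.987])
t=c+0.103*yx; plan([*t,0.0825],99.24)
import sys
n=sys.argv[1]
save('scene',f'scene{n}.png'); save('top',f'top{n}.png')
f=cv2.imread(f'pics/scene{n}.png')[180:380,150:400]; cv2.imwrite(f'pics/scene{n}c.png',cv2.resize(f,None,fx=2.5,fy=2.5))
E
python3 w.py 4
```

```text
t 10.1 tcp [0.5508 0.05   0.0829] F [-0.  -0.6 -2.3] open 0.0232 q [-0.04  0.02  1.9  -0.    1.21 -1.77]
turn [ 0.004 -0.     0.001] shift now(cm) [-0.12  0.   10.05] shift after turn [-0.12  0.04 10.05]
```

View pics/scene4c.png

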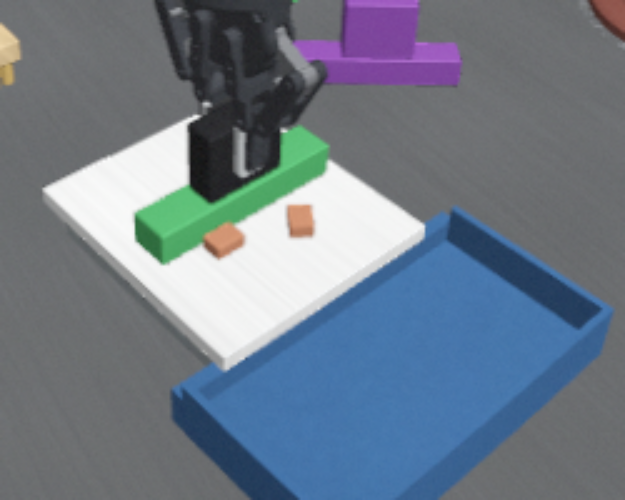

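The scraper is pushing offcut b and is about to meet a. All level, continuing.

>>> {"name": "servo_tool", "arguments": {"commands": [0,0,0,-0.02,0,1,0,0,0,0,-0.02,0,1,0,0,0,0,-0.02,0,1,0,0,0,0,-0.02,0,1,0,0,0,0,-0.02,0,1,0]}}

```text
t: 10.7
tool_pos: [0.5412, 0.1022, 0.0828]
tool_rot: [-1.571, -0.127, 0.125]
contact_force: [0.4, -1.0, -2.5]
opening: 0.0229
```

```bash
python3 w.py 5
```

```text
t 10.7 tcp [0.5412 0.1022 0.0828] F [ 0.4 -1.  -2.5] open 0.0229 q [ 0.05  0.02  1.91 -0.    1.21 -1.68]
turn [ 0.004 -0.001  0.001] shift now(cm) [-0.02  0.01  4.75] shift after turn [-0.01  0.03  4.75]
```

View pics/scene5c.png

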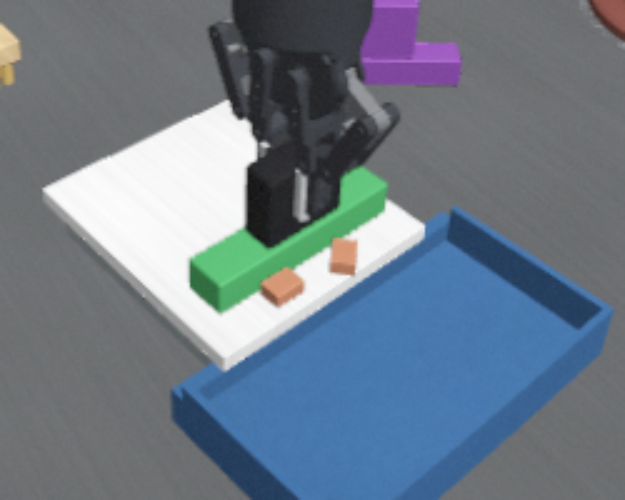

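>>> {"name": "servo_tool", "arguments": {"commands": [0,0,0,0,0,1,0,0,0,0,0,0,1,0,0,0,0,0,0,1,0,0,0,0,0,0,1,0,0,0,0,0,0,1,0,0,0,0,0,0,0,0]}}

```text
t: 11.4
tool_pos: [0.5321, 0.1567, 0.0824]
tool_rot: [-1.57, -0.128, 0.127]
contact_force: [0.5, -0.5, -3.1]
opening: 0.0231
```

```bash
python3 w.py 6
```

```text
t 11.4 tcp [0.5321 0.1567 0.0824] F [ 0.5 -0.5 -3.1] open 0.0231 q [ 0.15  0.03  1.9  -0.    1.21 -1.58]
turn [0.003 0.001 0.001] shift now(cm) [ 0.01 -0.01 -0.78] shift after turn [ 0.01 -0.01 -0.78]
```

View pics/scene6c.png

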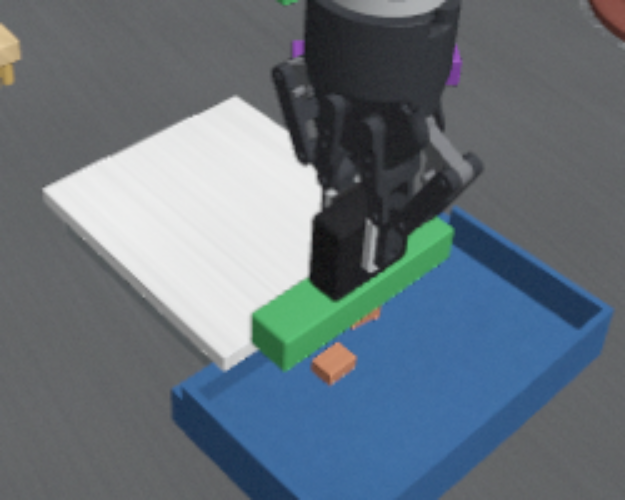

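Both offcuts appear to be in the tray (crop (334,363) and (367,317)). I'll lift and check.

>>> {"name": "servo_tool", "arguments": {"commands": [0,0,0,0,-2,0,0,0,0,0,0,-3,0,0,0,0,0,0,-3,0,0,0,0,0,0,-3,0,0,0,0,0,0,0,-4,0,0,0,0,0,0,-4,0,0,0,0,0,0,-4,0,0,0,0,0,0,-4,0,0,0,0,0,0,-4,0,0,0,0,0,0,-4,0,0,0,0,0,0,-4,0,0,0,0,0,0,0,0]}}

```text
t: 12.7
tool_pos: [0.5781, -0.1353, 0.1993]
tool_rot: [-1.576, -0.128, 0.123]
contact_force: [0.3, 0.4, -1.9]
opening: 0.0231
```

```bash
python3 w.py 7
python3 - <<'E'
from h import *
from p import plan
plan([.4255,-.2525,.15],16.4)
for n in('top','scene'):
  d=dict(np.load(f'pics/{n}7.png.npz'));hsv=cv2.cvtColor(d['frame'],cv2.COLOR_RGB2HSV);H,S,V=[hsv[...,i].astype(int) for i in range(3)]
  m=((H<14)&(S>110)&(V>80)).astype(np.uint8)
  for c in cv2.findContours(m,0,cv2.CHAIN_APPROX_NONE)[0]:
    if 12<cv2.contourArea(c)<500:
        x=cv2.boundingRect(c);p=ray(d,[(x[0]+x[2]/2,x[1]+x[3]/2)],.02)[0][:2]-[.55,.0474]
        a=np.array([[.987,.161],[-.161,.987]])@p
        if abs(a[0])<.13 and abs(a[1])<.25: print(n,x,a.round(3),dep(d,[(x[0]+x[2]/2,x[1]+x[3]/2)]).round(3))
E
```

```text
t 12.7 tcp [ 0.5781 -0.1353  0.1993] F [ 0.3  0.4 -1.9] open 0.0231 q [-0.35 -0.    1.72 -0.01  1.41 -2.08]
turn [ 0.009 -0.002  0.002] shift now(cm) [ 0.07 11.41 28.89] shift after turn [ 0.16 11.68 28.78]
t 12.8 tcp [ 0.5777 -0.1316  0.1989] F [ 0.5  0.9 -2.4] open 0.0234 q [-0.35 -0.    1.73 -0.    1.42 -2.08]
turn [0.004 1.447 0.006] shift now(cm) [-16.98   4.92  -9.44] shift after turn [  7.3    4.89 -18.01]
top (165, 162, 4, 7) [-0.017  0.106] [[0.515 0.149 0.024]]
top (155, 147, 7, 9) [0.024 0.122] [[0.554 0.172 0.02 ]]
scene (275, 318, 17, 15) [0.028 0.127] [[0.558 0.178 0.021]]
scene (288, 297, 14, 14) [-0.015  0.108] [[0.52  0.154 0.023]]
```

View pics/scene7.png

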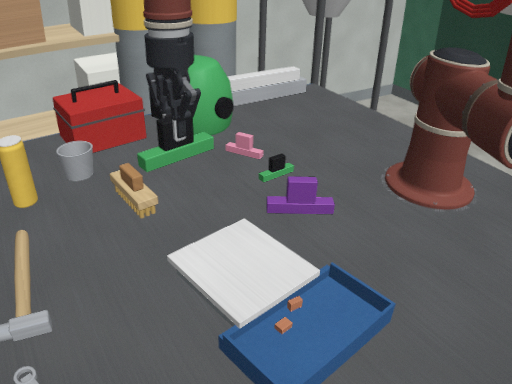

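View pics/top7.png

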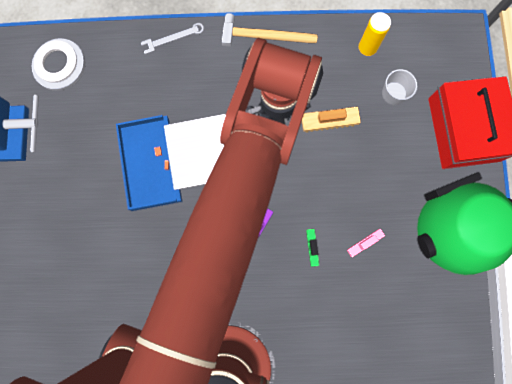

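Both views agree that the offcuts lie in the tray, at plate (-16,107) and (26,124) mm, with tops at z≈0.022. Next I'll place the scraper on clear bench at about (0.445,-0.20).

```bash
python3 p.py .445 -.20 .10 99.24
```

```text
t 12.8 tcp [ 0.5777 -0.1316  0.1989] F [ 0.5  0.9 -2.4] open 0.0234 q [-0.35 -0.    1.73 -0.    1.42 -2.08]
turn [0.007 0.001 0.002] shift now(cm) [-14.22   9.9   -4.54] shift after turn [-14.19   9.89  -4.62]
```

>>> {"name": "servo_tool", "arguments": {"commands": [0.007,0,0,-2.8,0,-0.9,0,0,0,0,-2.8,0,-0.9,0,0,0,0,-2.8,0,-0.9,0,0,0,0,-2.8,0,-0.9,0,0,0,0,-2.8,0,-0.9,0,0,0,0,0,0,0,0,0,0,0,0,3,0,0,0,0,0,0,3,0,0,0,0,0,0,3,0,0,0,0,0,0,0,0,0]}}

```text
t: 13.8
tool_pos: [0.4448, -0.1896, 0.1071]
tool_rot: [-1.565, -0.144, 0.133]
contact_force: [-0.0, 0.1, -2.4]
opening: 0.0233
```

```bash
python3 p.py .445 -.20 .042 99.24
```

```text
t 13.8 tcp [ 0.4448 -0.1896  0.1071] F [-0.   0.1 -2.4] open 0.0233 q [-0.56 -0.19  2.05  0.01  1.27 -2.31]
turn [-0.001  0.015  0.007] shift now(cm) [-0.21  6.51 -1.03] shift after turn [-0.15  6.51 -1.03]
```

>>> {"name": "servo_tool", "arguments": {"commands": [0,0.015,0.007,0,2,0,0,0,0,0,0,2,0,0,0,0,0,0,1.4,0,0,0,0,0,0,0.4,0,0,0,0,0,0,0,0,0]}}

```text
t: 14.3
tool_pos: [0.4504, -0.1879, 0.0535]
tool_rot: [-1.57, -0.137, 0.125]
contact_force: [-0.1, 0.5, -1.3]
opening: 0.0232
```

```bash
python3 p.py .445 -.19 .041 99.24
```

```text
t 14.3 tcp [ 0.4504 -0.1879  0.0535] F [-0.1  0.5 -1.3] open 0.0232 q [-0.55 -0.1   2.08  0.    1.16 -2.29]
turn [0.003 0.005 0.007] shift now(cm) [-0.57  1.25 -0.11] shift after turn [-0.56  1.25 -0.12]
```

>>> {"name": "servo_tool", "arguments": {"commands": [0.003,0.005,0.007,0,0.7,0,0,0,0,0,0,0.4,0,0,0,0,0,0,0.3,0,0,0,0,0,0,0,0,0]}}

```text
t: 14.7
tool_pos: [0.4527, -0.1891, 0.0418]
tool_rot: [-1.57, -0.13, 0.124]
contact_force: [-0.8, 0.1, -1.9]
opening: 0.0231
```

```bash
python3 p.py .445 -.19 .041 99.24
```

```text
t 14.7 tcp [ 0.4527 -0.1891  0.0418] F [-0.8  0.1 -1.9] open 0.0231 q [-0.55 -0.07  2.07 -0.    1.13 -2.28]
turn [0.004 0.    0.004] shift now(cm) [-0.78  0.07  0.03] shift after turn [-0.78  0.08  0.03]
```

Lower about 1 mm more until contact, then open.

>>> {"name": "servo_tool", "arguments": {"commands": [0,0,0,0,0.15,0,0,0,0,0,0,0.15,0,0]}}

```text
t: 14.9
tool_pos: [0.4533, -0.1896, 0.0408]
tool_rot: [-1.571, -0.13, 0.123]
contact_force: [-7.3, 2.8, 13.9]
opening: 0.0234
```

```bash
python3 p.py .445 -.19 .041 99.24
```

```text
t 14.9 tcp [ 0.4533 -0.1896  0.0408] F [-7.3  2.8 13.9] open 0.0234 q [-0.55 -0.07  2.07 -0.    1.13 -2.28]
turn [0.004 0.    0.004] shift now(cm) [-0.83 -0.03  0.09] shift after turn [-0.83 -0.02  0.09]
```

>>> {"name": "servo_tool", "arguments": {"commands": [0,0,0,0,0,0,0.4,0,0,0,0,0,0,0.8,0,0,0,0,0,0,0.8,0,0,0,0,0,0,0.8,0,0,0,0,0,0,0.8,0,0,0,0,0,0,0.8]}}

```text
t: 15.5
tool_pos: [0.4548, -0.1907, 0.0426]
tool_rot: [-1.573, -0.133, 0.121]
contact_force: [0.3, -0.6, -0.1]
opening: 0.0683
```

>>> {"name": "servo_tool", "arguments": {"commands": [0,0,0,0,-1,0,0.8,0,0,0,0,-2,0,0.8,0,0,0,0,-3,0,0.8,0,0,0,0,-3,0,0.8,0,0,0,0,-3,0,0.8,0,0,0,0,-3,0,0.8,0,0,0,0,-3,0,0.8,0,0,0,0,0,0,0.8,0,0,0,0,0,0,0.8]}}

```text
t: 16.4
tool_pos: [0.4524, -0.189, 0.2338]
tool_rot: [-1.574, -0.133, 0.12]
contact_force: [0.1, -1.1, -0.9]
opening: 0.0679
```

```bash
python3 w.py 8
python3 - <<'E'
from h import *
d=save('wrist','wrist8.png'); f=d['frame']
hsv=cv2.cvtColor(f,cv2.COLOR_RGB2HSV);H,S,V=[hsv[...,i].astype(int) for i in range(3)]
m=((abs(H-62)<15)&(S>120)&(V>60)).astype(np.uint8)
for c in cv2.findContours(m,0,cv2.CHAIN_APPROX_NONE)[0]:
    if cv2.contourArea(c)>1000:
        x=cv2.boundingRect(c)
        print(x,cv2.minAreaRect((ray(d,c.reshape(-1,2),.025)[:,:2]*1000).astype(np.float32)),dep(d,[(x[0]+x[2]/2,x[1]+8),(x[0]+x[2]/2,x[1]+x[3]-8)]).round(3).tolist())
for n in('top','scene'):
  d=dict(np.load(f'pics/{n}8.png.npz'));hsv=cv2.cvtColor(d['frame'],cv2.COLOR_RGB2HSV);H,S,V=[hsv[...,i].astype(int) for i in range(3)]
  m=((H<14)&(S>110)&(V>80)).astype(np.uint8)
  for c in cv2.findContours(m,0,cv2.CHAIN_APPROX_NONE)[0]:
    if 12<cv2.contourArea(c)<500:
        x=cv2.boundingRect(c);p=ray(d,[(x[0]+x[2]/2,x[1]+x[3]/2)],.02)[0][:2]-[.55,.0474]
        a=np.array([[.987,.161],[-.161,.987]])@p
        if abs(a[0])<.13 and abs(a[1])<.25: print(n,x,a.round(3))
E
```

```text
t 16.4 tcp [ 0.4524 -0.189   0.2338] F [ 0.1 -1.1 -0.9] open 0.0679 q [-0.55 -0.29  1.92 -0.    1.5  -2.28]
turn [ 0.007 -0.     0.008] shift now(cm) [13.3  15.   32.18] shift after turn [13.43 15.13 32.07]
(237, 98, 28, 120) ((451.38897705078125, -190.0989990234375), (139.5541534423828, 29.982784271240234), 9.662618637084961) [[0.391, -0.2, 0.025], [0.511, -0.18, 0.025]]
top (165, 162, 4, 7) [-0.017  0.106]
top (155, 147, 7, 9) [0.024 0.122]
scene (275, 318, 17, 15) [0.028 0.127]
scene (288, 297, 14, 14) [-0.015  0.108]
```

View pics/scene8.png

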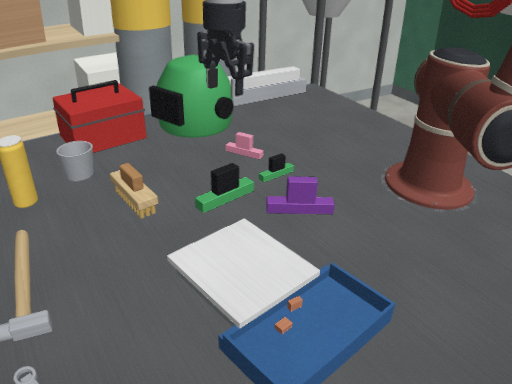

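The scene view shows the scraper upright on the bench at (226,187), the gripper clear of it, and both offcuts in the tray at (284,325) and (295,304). Handing in.

```bash
python3 -c "
from station import ticket
print(ticket.finish_job())"
```

```text
the job is handed in; nothing more can be done
None
```

I lowered the larger green scraper onto the plate with both offcuts still there, then wiped both into the blue tray in one pass. I then stood it upright on the bench at about (0.451, -0.190) and let go; the job was handed in at about t = 16.5 s.

My last checks found nothing that failed or disagreed:
- **Lowering:** the scraper's sole was held about 1 mm above the plate, worked out from the tool height (within the 8 mm allowed). It never pressed on the plate.
- **Offcuts:** the top and scene views agree to about 5 mm. The offcuts lie in the tray at about (-16, 107) and (26, 124) mm in the plate's frame. I measured their tops at about 22 mm above the bench after the wipe; they had not moved since.
- **Scraper:** both ends of the bar's top read 25 mm above the bench, so it is level on its sole. Its outline measured 140 x 30 mm.
- **Gripper:** it is open, about 16 cm above the scraper's rib, with only about 1 N of residual force. In the pictures, only the scraper touched the offcuts.

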